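# Release the battery drawer with a pin and take out the spent pack

## Task

Take the blue-handled pin from its wooden block, press and hold the recessed red button in the orange sloping front of the power unit with it, and, keeping the button down, push the drawer out sideways with the pin as far as it goes. Put the pin back in its block, then lift the battery out of the drawer and set it down upright in the green bin without dropping it. Move the drawer only with the pin, and leave the bottle, jar and tape roll where they stand.

Things in the scene. Friction and masses are not known exactly. Their poses are not given: they have to be found in the camera images.
- unit: Grey power unit, fixed, 140 mm high. Origin on the table; x to its back, y along the drawer's travel, z up; spans y -170 to +55 mm, x -60 to +60 mm. The drawer sits in a tunnel open at the +y end, its underside 13 mm up, under a roof 107 to 140 mm high (x from -36); its orange front block sticks out to x = -105 mm, y -48 to +48.
- recess (a point): Centre of the mouth of the 14 mm square recess (black rim) in the drawer's orange sloping face (60 mm up the slope, 96 along y); axes as the unit's, moves with the drawer. Outward normal (-sin 35, 0, cos 35) degrees here; the recess runs straight in, the red button 20 mm down: an 8 mm pin must come in tilted 35 degrees from vertical (15 of play). Shut: 58 mm high, 78 mm before the unit's origin.
- release (a joint): Travel of the red button into the recess, m: 0 up, 0.009 fully down. A spring pushes back with 2.3 N at the start and 6.3 N fully down. The drawer is free to slide while the button is at least 0.006 down; let up, it catches again at one of several stops along the way.
- drawer (a joint): How far the drawer is out, m: 0 shut, 0.110 at its end stop; it slides level along the unit's +y, with about 1.5 N of friction. The pin pushes it by the side wall of the recess. At the end stop the button springs back up and the drawer stays latched out (between about 0.104 and 0.110).
- battery_mid (a point): Centre (38 mm above its underside) of the battery: black body 50 (x) x 80 (y) x 48 mm high, on it a yellow grip rib 16 (x) x 50 (y) x 28 mm high, its top 38 mm above this point; 0.3 to 0.65 kg. It stands loose in the drawer within 14 mm walls, up to 6 mm of play in all, axes as the unit's, underside 19 mm above the table, at the unit's origin. With the drawer out it is clear of the roof.
- pin_mid (a point): Centre of the pin key's blue handle; z runs along the key, away from the pin. Handle 20 x 20 mm (sides along its x and y), 75 mm long; below it a round steel pin 8 mm thick, 50 mm long, its tip 87.5 mm from this point along -z; 0.09 kg. It starts standing in the block, the handle's foot resting on the block.
- block_top (a point): Middle of the top face of the fixed dark wooden block (80 x 80 mm, 55 mm high), the mouth of its 14 mm square hole, which goes right through. The pin stands upright in it with the handle's foot on this face (the handle's centre 37.5 mm above).
- bin_in (a point): Centre of the inner floor (4 mm above the table) of the fixed green open bin, outside 120 mm (its x) by 150 mm (its y), 45 mm high, walls 4 mm. The battery standing in it has its centre 38 mm above this point.
- bottle: Black bottle with yellow cap, bystander, 52 mm across, 150 mm tall; origin at its foot.
- jar: Glass jar with orange lid, bystander, 60 mm across, 85 mm tall; origin at its foot.
- tape: Grey tape roll lying flat, bystander, 90 mm across, 45 mm high; origin at its foot.
Mind the look-alikes: they are no part of the job. Of the things shaped like the part that bears pin_mid, the blue one is meant.

How it is judged (in metres and radians):
On the way, in this order (a step that is already met when the one before it is completed fails the run):
1. the pin holds the release button down in the shut drawer (value of joint release above 0.005 m and value of joint drawer below 0.01 m and contact force between pin and unit above 1 N), for 0.1 s.
2. the drawer is on its way out with the pin holding the button down (value of joint release above 0.004 m and value of joint drawer between 0.03 and 0.1 m and contact force between pin and unit above 1 N), for 0.1 s.
3. the drawer is fully out (value of joint drawer above 0.102 m), for 0.2 s.
4. the pin stands in its block again, let go (horizontal distance between pin_mid and block_top below 0.008 m and z of pin_mid in the frame of block_top below 0.041 m and angle between pin_mid's own z axis and vertical below 0.12 rad and contact force between pin and the fingers below 0.1 N), for 0.2 s.
5. the battery is lifted out of the drawer (height (world z) of battery_mid above 0.085 m and value of joint drawer above 0.1 m), for 0.1 s.
At the end, for the whole second after the job is handed in: The drawer is out over 100 mm; the pin stands in its block (handle centre within 8 mm of the hole's axis, at most 41 mm above the block, tilt under 0.12 rad); the battery stands in the green bin (within 50 mm of its middle, at most 43 mm above its floor, tilt under 0.1 rad); both at rest (value of joint drawer above 0.1 m and horizontal distance between pin_mid and block_top below 0.008 m and z of pin_mid in the frame of block_top below 0.041 m and angle between pin_mid's own z axis and vertical below 0.12 rad and horizontal distance between battery_mid and bin_in below 0.05 m and z of battery_mid in the frame of bin_in below 0.043 m and angle between battery_mid's own z axis and vertical below 0.1 rad and linear speed of each of battery, pin below 0.02 m/s); the robot touches nothing.
It fails at once if the bottle, jar or tape roll is moved more than 25 mm (distance of any of bottle, jar, tape from where it was at the start of the episode above 0.025 m).
It fails at once if the fingers or arm push the drawer before it is fully out (value of joint drawer below 0.1 m and contact force between any of the fingers, the arm and drawer above 2 N).
It fails at once if the battery is dropped from more than 25 mm above the bin's floor (value of joint drawer above 0.1 m and contact force between battery and anything else below 0.02 N and z of battery_mid in the frame of bin_in above 0.063 m and horizontal distance between battery_mid and recess above 0.1 m).
It also fails if it takes over 72 s, if anything falls off the work surface, if the arm or the gripper's body presses on something with over 40 N, if the wrist force passes 120 N, or if a joint passes its speed limit or range.

## Robot

A 6-joint arm with a two-finger parallel gripper is mounted at the origin on the work surface. World frame = base frame: x ahead of the robot, y to its left, z up, the work surface at z = 0. Lengths are in mm, angles in degrees, forces in N, time in s.
With the tool pointing down it reaches from about 375 to 975 mm from the base axis. Payload 3.8 kg.
Tool frame: the origin (TCP) lies at the very end of the fingers, on their centre line; the grasp point (between the pads) lies 19 mm behind it; z points along the fingers, y is the direction in which the jaws open and shut (so a half turn about z gives the same grasp; the last joint's range is limited). The gripper opens to 88 mm and grips with 3 to 60 N. Pads are 18 mm wide; open, the fingers measure 123 mm over their backs; the gripper's body (75 mm by 187 mm) begins 45 mm behind the grasp point.
Start: joints at [67.5, 15.12, 91.902, -0, 72.978, -2.114], TCP at [235.127, 632.719, 238.706] pointing down, gripper open.
Joint ranges: [-150.88, 150.88], [-54.13, 125.18], [17.81, 147.31], [-75.09, 255.09], [0, 152.58], [-146.25, 146.25]. Speed limits (degrees/s): [147.25, 147.25, 180, 180, 180, 180].

## Interface

Orientations are given as a 3x3 rotation matrix whose columns are the frame's x, y, z axes.
In Python, from station import readout, imaging, ticket gives the robot as it stands.
- The arm moves only by the tool move_arm, never from a script. Its argument "targets" is a list of rows, each an object of numbers: "tx", "ty", "tz": the shift along the tool's x, y, z in mm; "wx", "wy", "wz": the turn, a rotation vector about the tool's x, y, z in units of 6 degrees (1.0 is 6 degrees). In form: [{"tx": .., "ty": .., "tz": .., "wx": .., "wy": .., "wz": ..}, ...]. A call has exactly 10 rows; each row is the pose to reach, as a shift and turn from the pose commanded when the call began, along the tool's axes at that moment; what a row does not reach only later rows make up. A row lasts 1/8 s, in which the tool goes at most 62.5 mm and 10.7 degrees, less where a joint would pass 70% of its speed; a pose out of reach is approached as far as the arm can. A call with a gripper value outside its range is refused whole. "gripper" is the closure, from 0 (fully open) to 1 (shut), set as the call begins (left out, the last holds). The fingers move at their own pace and stop on an object; the grip force is fixed at half the most. Time passes only in rows, so rows that repeat a pose let the fingers close, or fill a call up. It gives the time, the measured TCP pose, the force and the opening at its end, in the units of the state.
- readout.state(): the state, without advancing time (a new reading comes with each control period).
- imaging.snapshot(name): name is "side" or "top"; returns a dict with "image" (480x640x3 uint8, red, green, blue), "fx", "fy", "cx", "cy" (pixels), "R" (3x3) and "t" (3): a world point X has camera coordinates R X + t. Camera axes: x right, y down, z forward; pixel columns grow to the right and rows downward; lengths in mm; the calibration is good to about 2 mm. A picture is of the moment at which its call begins. There is no depth.
- ticket.close_job(): hands the job in, once; it reports no verdict.
The state is a dict: "time": time; "q": joint angles; "qd": joint speeds; "tau": joint torques, N m; "tcp_pos": TCP position; "tool_rot": TCP orientation; "force": force on the tool from outside, world axes, zero at the start; "ft_torque": the same for the moment, N m; "width": opening from 0.0 (shut) to 1.0 (fully open).
Only numpy, scipy, OpenCV 4.12 (cv2) and the standard library are available. Lean on these libraries where they do the work, as an engineer would, in place of code of your own. Each camera call takes 0.05 s, during which the arm holds its last target. There are 200 camera calls.

## Working session

There is one attempt and no reset: what is moved stays moved. The work goes in short steps, Python scripts to look and compute and a tool call to move; the robot and the scene stay as the last step left them, time stands still between calls to the robot, and variables do not carry over. Pictures are saved under pics/ and viewed, about 8 in all and at most 12, crops included, and the job is handed in when it is done.

Besides the shell and the picture viewer there is one more tool, called after "Emit:" as name(argument=value, ...) on one line, values as JSON. move_arm: Moves the arm, as the interface text tells. Its arguments: {"type":"object","properties":{"targets":{"type":"array"},"gripper":{"type":"number"}},"required":["targets"]}

```bash
mkdir -p pics; ls; python3 - <<'E'
from station import readout, imaging
import cv2,pickle,numpy as np
d={}
for n in("side","top"):
    s=imaging.snapshot(n); d[n]=s; cv2.imwrite(f"pics/{n}0.png",s["image"][:,:,::-1])
    print(n,s["fx"],s["cx"],s["cy"],np.round(s["R"],3).tolist(),np.round(s["t"],1), np.round(-np.array(s["R"]).T@s["t"]))
pickle.dump(d,open("s0.pkl","wb"))
print(readout.state())
E
```

```text
pics
side 463.9992643263082 310.9192812485583 234.17950625753613 [[0.93, -0.369, 0.007], [-0.263, -0.676, -0.689], [0.259, 0.638, -0.725]] [-530.   203.8  982.8] [ 292. -685.  857.]
top 482.9290252651833 319.9684213920819 235.72241915964716 [[0.006, -1.0, -0.008], [-0.998, -0.005, -0.068], [0.068, 0.008, -0.998]] [   6.3  553.  1149.8] [ 473.   -0. 1185.]
{'time': 0.1, 'q': array([ 6.75017356e+01,  1.51652505e+01,  9.19711182e+01, -1.55663253e-03,
        7.29787904e+01, -2.11548389e+00]), 'qd': array([-0.05593424, -0.12796712, -0.1322054 , -0.06884148,  0.06628177,
       -0.02806176]), 'tau': array([ 2.17238139e-04, -5.03619361e+01, -3.58070004e+01,  7.31565314e-02,
        2.33328837e-02, -1.81234100e-05]), 'tcp_pos': array([234.87821465, 632.14325266, 237.52950091]), 'tool_rot': array([[-9.37389467e-01,  3.48282115e-01, -7.45099702e-04],
       [ 3.48282909e-01,  9.37387609e-01, -1.86687346e-03],
       [ 4.82485921e-05, -2.00949301e-03, -9.99997980e-01]]), 'force': array([ 0.12987669,  0.06414157, -0.58291363]), 'ft_torque': array([-0.02244264, -0.01196162,  0.05135381]), 'width': 1.0025345330177478}
```

View pics/side0.png

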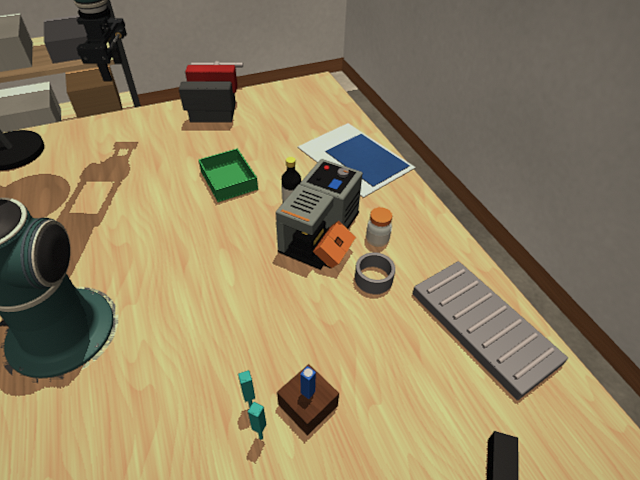

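View pics/top0.png

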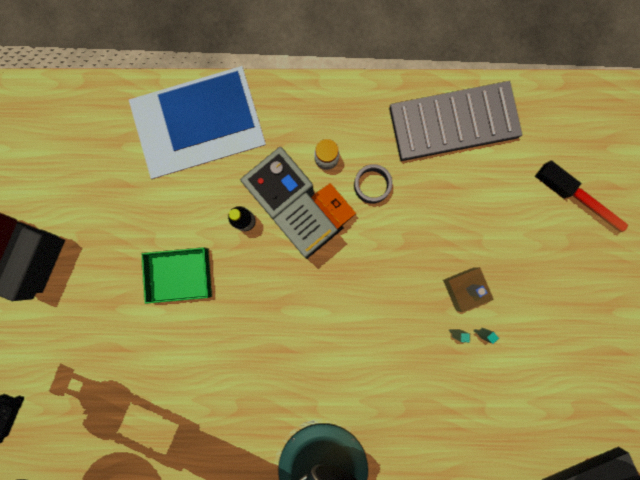

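Side view: the blue pin in its block is at (308,380), the orange drawer front at (337,243), and the bin at (228,175). Top view: pin (481,292), orange front (335,205), bin (178,275), tape (373,184), jar (327,153), bottle (240,217).

```bash
python3 - <<'E'
import cv2,pickle,numpy as np
d=pickle.load(open("s0.pkl","rb"))
def c(n,x,y,w,h,k): return cv2.resize(d[n]["image"][y:y+h,x:x+w,::-1],None,fx=k,fy=k,interpolation=cv2.INTER_NEAREST)
a=np.hstack([c("top",435,260,80,60,5),c("top",255,160,133,100,3)[:300,:400]])
b=np.hstack([c("side",268,355,80,60,5),c("side",270,170,114,100,3)[:300,:342]])
b=np.hstack([b,np.zeros((300,a.shape[1]-b.shape[1],3),np.uint8)])
cv2.imwrite("pics/crop0.png",np.vstack([a,b]))
E
```

```text
(no output)
```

View pics/crop0.png

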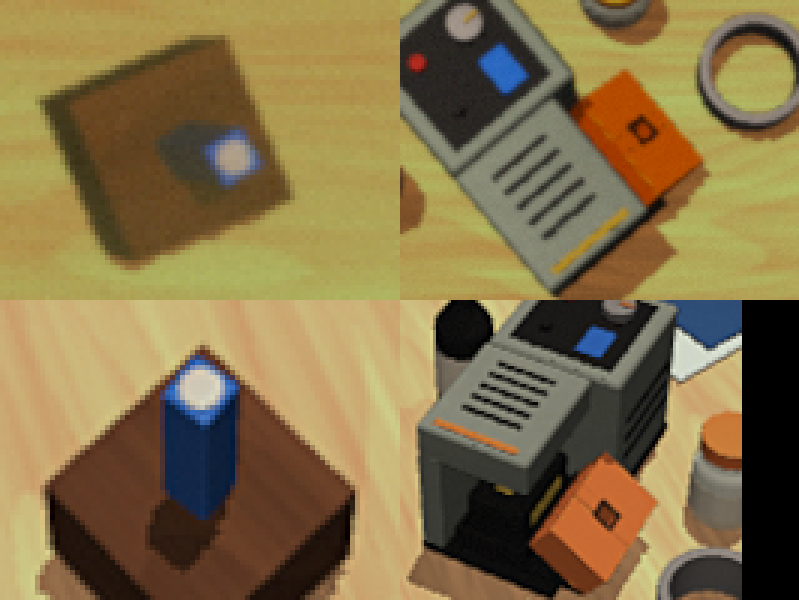

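The crops show the white disc on the handle top and the recess rim clearly in both views. Next I'll triangulate both and get the unit and handle yaw.

```bash
cat > h.py <<'E'
import cv2,pickle,numpy as np
def proj(s,X):
    p=np.array(s["R"])@np.array(X,float)+s["t"]; return np.array([s["fx"]*p[0]/p[2]+s["cx"],s["fy"]*p[1]/p[2]+s["cy"]])
def ray(s,p):
    R=np.array(s["R"]); d=R.T@np.array([(p[0]-s["cx"])/s["fx"],(p[1]-s["cy"])/s["fy"],1]); return -R.T@np.array(s["t"]),d/np.linalg.norm(d)
def plane(s,p,z):
    c,d=ray(s,p); return c+d*(z-c[2])/d[2]
def tri(sa,pa,sb,pb):
    a,u=ray(sa,pa); b,v=ray(sb,pb); k=np.linalg.lstsq(np.c_[u,-v],b-a,rcond=None)[0]
    P,Q=a+k[0]*u,b+k[1]*v; return (P+Q)/2,np.linalg.norm(P-Q)
def crop(s,box):
    x,y,w,h=box; im=s["image"][y:y+h,x:x+w]; return cv2.cvtColor(im,cv2.COLOR_RGB2HSV).astype(int),np.array([x,y])
def blob(m):  # largest contour
    c,_=cv2.findContours(m.astype(np.uint8),cv2.RETR_EXTERNAL,cv2.CHAIN_APPROX_NONE); return max(c,key=cv2.contourArea)
def cen(m):
    n,l,st,ce=cv2.connectedComponentsWithStats(m.astype(np.uint8)); k=1+np.argmax(st[1:,4]); return ce[k],st[k]
E
python3 - <<'E'
from h import *
d=pickle.load(open("s0.pkl","rb")); T,S=d["top"],d["side"]
def disc(s,box):
    h,o=crop(s,box); c,st=cen((h[:,:,1]<90)&(h[:,:,2]>110)); return c+o,st
pt,st=disc(T,(470,280,25,22)); ps,st2=disc(S,(298,364,22,22))
P,e=tri(T,pt,S,ps); print("disc",pt,ps,st,st2,P.round(1),round(e,1))
# handle top outline in top
h,o=crop(T,(468,280,28,24)); m=(h[:,:,0]>95)&(h[:,:,0]<130)&(h[:,:,1]>60)&(h[:,:,2]>90)
c=blob(m); q=cv2.boxPoints(cv2.minAreaRect(c))+o
W=np.array([plane(T,x,P[2]) for x in q]); print("handle",q.tolist(),W.round(1).tolist(),W.mean(0).round(1), np.degrees(np.arctan2(*(W[1]-W[0])[[1,0]])))
def rec(s,box):
    h,o=crop(s,box); v=h[:,:,2]; md=np.median(v); w=np.clip(md*0.85-v,0,None)
    yy,xx=np.mgrid[:v.shape[0],:v.shape[1]]; print(v[::1].tolist() if 0 else md,(w>0).sum()); 
    w=(w>0); c,st=cen(w); print(st); return np.array([st[0]+st[2]/2-.5,st[1]+st[3]/2-.5])+o, c+o
rt,rt2=rec(T,(329,196,14,15)); rs,rs2=rec(S,(332,234,14,16))
for a,b in((rt,rs),(rt2,rs2)):
    R,e=tri(T,a,S,b); print("recess",a,b,R.round(1),round(e,1))
# orange outline
h,o=crop(T,(305,175,60,60)); m=(h[:,:,0]<14)&(h[:,:,1]>150)&(h[:,:,2]>90)
c=blob(m); q=cv2.approxPolyDP(c,3,True)[:,0]+o; print("orange top",q.tolist())
pts=np.array([plane(T,x,45)for x in c[:,0]+o]); 
bx=cv2.boxPoints(cv2.minAreaRect(c))+o; W=np.array([plane(T,x,60)for x in bx]);print(W.round(1).tolist(),[np.degrees(np.arctan2(*(W[i+1]-W[i])[[1,0]])).round(2) for i in(0,1)])
# bin floor / green
for n,s,b in(("top",T,(130,235,95,80)),):
    h,o=crop(s,b); m=(h[:,:,0]>45)&(h[:,:,0]<75)&(h[:,:,1]>120); c=blob(m); r=cv2.minAreaRect(c); print("bin",np.array(r[0])+o,r,[plane(s,x,40).round(1).tolist() for x in cv2.boxPoints(r)+o])
    m&=h[:,:,2]>130; c=blob(m); r=cv2.minAreaRect(c);print([plane(s,x,4).round(1).tolist() for x in cv2.boxPoints(r)+o])
E
```

```text
disc [481.50877193 291.31578947] [307.78461538 372.18461538] [ 7  8 10  9 57] [ 5  4 10  9 65] [ 427.1 -342.   131.8] 1.3
handle [[474.65882396698, 295.0352945327759], [476.96470737457275, 284.65882396698], [483.21176624298096, 286.04705905914307], [480.9058828353882, 296.4235305786133]] [[418.4, -326.9, 131.8], [440.8, -332.2, 131.8], [437.9, -345.6, 131.8], [415.5, -340.3, 131.8]] [ 428.1 -336.2  131.8] -13.428290215205108
173.0 61
[ 1  2 12 11 61]
200.0 64
[ 2  2 10 11 64]
recess [335.5 203. ] [338.5 241. ] [627.7 -27.2  59.9] 0.9
recess [335.39344262 202.93442623] [338.5 241. ] [627.9 -26.9  59.6] 0.9
orange top [[329, 184], [315, 193], [314, 201], [337, 228], [340, 223], [345, 227], [342, 224], [354, 212]]
[[641.2, 32.2, 60.0], [678.1, -10.6, 60.0], [596.6, -79.5, 60.0], [560.1, -36.8, 60.0]] [np.float64(-49.22), np.float64(-139.8)]
bin [175.58197784 274.90163803] ((45.58197784423828, 39.90163803100586), (50.790550231933594, 67.26805114746094), 84.80557250976562) [[508.9, 437.3, 40.0], [524.3, 278.0, 40.0], [404.9, 264.5, 40.0], [389.6, 422.6, 40.0]]
[[499.6, 422.8, 4.0], [510.5, 295.1, 4.0], [401.8, 283.9, 4.0], [390.9, 410.9, 4.0]]
```

```bash
cat >> h.py <<'E'
from scipy.spatial.transform import Rotation as Ro
def down(jaw):  # tool z down, jaw axis at angle jaw (deg)
    a=np.radians(jaw); y=np.array([np.cos(a),np.sin(a),0]); z=np.array([0,0,-1.]); return np.c_[np.cross(y,z),y,z]
def delta(P,R,st=None):  # shift (tool axes, mm) and turn (units of 6 deg) from the measured pose to P,R
    from station import readout
    st=st or readout.state(); R0=st["tool_rot"]
    return (R0.T@(np.array(P)-st["tcp_pos"])).round(1),(np.degrees(Ro.from_matrix(R0.T@R).as_rotvec())/6).round(2)
E
python3 - <<'E'
from h import *
d=pickle.load(open("s0.pkl","rb")); T,S=d["top"],d["side"]
for s,b in((T,(470,282,24,20)),(S,(296,362,24,24))):
    h,o=crop(s,b)
    m=((h[:,:,0]>95)&(h[:,:,0]<130)&(h[:,:,1]>60)&(h[:,:,2]>120))|((h[:,:,1]<90)&(h[:,:,2]>110))
    m=cv2.morphologyEx(m.astype(np.uint8),cv2.MORPH_CLOSE,np.ones((3,3)))
    c=blob(m)[:,0]+o; W=np.array([plane(s,x,131)[:2] for x in c]).astype(np.float32)
    print(cv2.minAreaRect(W))
for y in (-1,):
  print(delta([470,200,270],down(30)),delta([427,-342,190],down(30)))
for n,p,z in(("jar",(326,147),85),("tape",(373,184),45),("bottlecap",(236,213),150)): print(n,plane(T,p,z).round())
E
```

```text
((427.097900390625, -341.3496398925781), (18.334497451782227, 17.541343688964844), 33.2229118347168)
((427.5673828125, -342.4067077636719), (18.668651580810547, 18.37836456298828), 30.027515411376953)
(array([-370.9, -323.3,  -31.8]), array([-0.02,  0.01,  6.6 ])) (array([-519.4, -846.1,   49.2]), array([-0.02,  0.01,  6.6 ]))
jar [754.  -4.  85.]
tape [ 675. -117.   45.]
bottlecap [592. 190. 150.]
```

Emit:
move_arm(targets=[{"tx":-46,"ty":-40,"tz":-8,"wz":0.9},{"tx":-92,"ty":-80,"tz":-16,"wz":1.8},{"tx":-139,"ty":-121,"tz":-24,"wz":2.7},{"tx":-185,"ty":-161,"tz":-32,"wz":3.6},{"tx":-232,"ty":-202,"tz":-32,"wz":4.5},{"tx":-278,"ty":-242,"tz":-32,"wz":5.4},{"tx":-324,"ty":-283,"tz":-32,"wz":6.0},{"tx":-371,"ty":-323,"tz":-32,"wz":6.4},{"tx":-385,"ty":-372,"tz":-28,"wz":6.4},{"tx":-400,"ty":-422,"tz":-20,"wz":6.4}], gripper=0)

```text
validation failed for argument at $.ta...
```

```bash
python3 - <<'E'
from h import *
print(delta([427.3,-341.9,190],down(31.5)))
E
```

```text
(array([-519.6, -845.9,   49.2]), array([-0.02,  0.01,  6.35]))
```

Emit:
move_arm(targets=[{"tx":-46,"ty":-40,"tz":-8,"wx":0,"wy":0,"wz":0.9},{"tx":-92,"ty":-80,"tz":-16,"wx":0,"wy":0,"wz":1.8},{"tx":-139,"ty":-121,"tz":-24,"wx":0,"wy":0,"wz":2.7},{"tx":-185,"ty":-161,"tz":-32,"wx":0,"wy":0,"wz":3.6},{"tx":-232,"ty":-202,"tz":-32,"wx":0,"wy":0,"wz":4.5},{"tx":-278,"ty":-242,"tz":-32,"wx":0,"wy":0,"wz":5.4},{"tx":-324,"ty":-283,"tz":-32,"wx":0,"wy":0,"wz":6.0},{"tx":-371,"ty":-323,"tz":-32,"wx":0,"wy":0,"wz":6.4},{"tx":-385,"ty":-372,"tz":-28,"wx":0,"wy":0,"wz":6.4},{"tx":-400,"ty":-422,"tz":-20,"wx":0,"wy":0,"wz":6.4}], gripper=0)

```text
time: 1.35
tcp_pos: [463.1, 96.0, 258.5]
tool_rot: [[-0.518, 0.855, 0.0], [0.855, 0.518, -0.0], [-0.0, 0.0, -1.0]]
force: [0.5, 0.7, 0.3]
width: 1.002
```

```bash
python3 - <<'E'
from h import *
print(delta([427.3,-341.9,190],down(31.5)))
E
```

```text
(array([-356. , -257.5,   68.5]), array([ 0.  ,  0.  , -0.05]))
```

Emit:
move_arm(targets=[{"tx":-44,"ty":-32,"tz":0,"wx":0,"wy":0,"wz":0},{"tx":-89,"ty":-64,"tz":8,"wx":0,"wy":0,"wz":0},{"tx":-133,"ty":-96,"tz":16,"wx":0,"wy":0,"wz":0},{"tx":-178,"ty":-129,"tz":24,"wx":0,"wy":0,"wz":0},{"tx":-222,"ty":-161,"tz":32,"wx":0,"wy":0,"wz":0},{"tx":-267,"ty":-193,"tz":44,"wx":0,"wy":0,"wz":0},{"tx":-312,"ty":-225,"tz":56,"wx":0,"wy":0,"wz":0},{"tx":-350,"ty":-253,"tz":68,"wx":0,"wy":0,"wz":0},{"tx":-356,"ty":-257,"tz":68,"wx":0,"wy":0,"wz":0},{"tx":-356,"ty":-257,"tz":68,"wx":0,"wy":0,"wz":0}])

```text
time: 2.6
tcp_pos: [427.5, -339.6, 190.3]
tool_rot: [[-0.517, 0.856, -0.001], [0.856, 0.517, 0.001], [0.001, 0.0, -1.0]]
force: [0.3, 0.2, 0.0]
width: 1.002
```

```bash
python3 - <<'E'
from h import *
from station import readout
print(readout.state()["tcp_pos"],delta([427.3,-341.9,71],down(31.5)))
E
```

```text
[ 427.47664458 -339.64411343  190.2923227 ] (array([ -2. ,  -1.3, 119.3]), array([ 0.  , -0.01, -0.06]))
```

Emit:
move_arm(targets=[{"tx":-2,"ty":-1.3,"tz":20,"wx":0,"wy":0,"wz":0},{"tx":-2,"ty":-1.3,"tz":40,"wx":0,"wy":0,"wz":0},{"tx":-2,"ty":-1.3,"tz":60,"wx":0,"wy":0,"wz":0},{"tx":-2,"ty":-1.3,"tz":80,"wx":0,"wy":0,"wz":0},{"tx":-2,"ty":-1.3,"tz":95,"wx":0,"wy":0,"wz":0},{"tx":-2,"ty":-1.3,"tz":107,"wx":0,"wy":0,"wz":0},{"tx":-2,"ty":-1.3,"tz":115,"wx":0,"wy":0,"wz":0},{"tx":-2,"ty":-1.3,"tz":119,"wx":0,"wy":0,"wz":0},{"tx":-2,"ty":-1.3,"tz":119,"wx":0,"wy":0,"wz":0},{"tx":-2,"ty":-1.3,"tz":119,"wx":0,"wy":0,"wz":0}])

```text
time: 3.85
tcp_pos: [428.0, -342.6, 72.2]
tool_rot: [[-0.518, 0.855, 0.001], [0.855, 0.518, -0.001], [-0.001, 0.0, -1.0]]
force: [0.6, -0.1, 0.7]
width: 1.002
```

Emit:
move_arm(targets=[{"tx":0,"ty":0,"tz":0,"wx":0,"wy":0,"wz":0},{"tx":0,"ty":0,"tz":0,"wx":0,"wy":0,"wz":0},{"tx":0,"ty":0,"tz":0,"wx":0,"wy":0,"wz":0},{"tx":0,"ty":0,"tz":0,"wx":0,"wy":0,"wz":0},{"tx":0,"ty":0,"tz":0,"wx":0,"wy":0,"wz":0},{"tx":0,"ty":0,"tz":0,"wx":0,"wy":0,"wz":0},{"tx":0,"ty":0,"tz":0,"wx":0,"wy":0,"wz":0},{"tx":0,"ty":0,"tz":0,"wx":0,"wy":0,"wz":0},{"tx":0,"ty":0,"tz":0,"wx":0,"wy":0,"wz":0},{"tx":0,"ty":0,"tz":0,"wx":0,"wy":0,"wz":0}], gripper=1)

```text
time: 5.1
tcp_pos: [427.7, -342.2, 71.7]
tool_rot: [[-0.518, 0.855, 0.0], [0.855, 0.518, 0.0], [0.0, 0.0, -1.0]]
force: [0.0, 0.9, -0.2]
width: 0.227
```

```bash
python3 - <<'E'
from h import *
from station import readout,imaging
s=readout.state(); pickle.dump(s,open("grasp.pkl","wb"));print(s["tcp_pos"],s["width"]*88,s["force"],s["ft_torque"])
print(s["tool_rot"].round(3))
E
```

```text
[ 427.72362522 -342.20332834   71.68776133] 19.942498588921268 [ 0.00460945  0.90489352 -0.21133511] [ 0.02629055 -0.05008928 -0.00099409]
[[-0.518  0.855  0.   ]
 [ 0.855  0.518  0.   ]
 [ 0.     0.    -1.   ]]
```

Emit:
move_arm(targets=[{"tx":0,"ty":0,"tz":-10,"wx":0,"wy":0,"wz":0},{"tx":0,"ty":0,"tz":-25,"wx":0,"wy":0,"wz":0},{"tx":0,"ty":0,"tz":-50,"wx":0,"wy":0,"wz":0},{"tx":0,"ty":0,"tz":-75,"wx":0,"wy":0,"wz":0},{"tx":0,"ty":0,"tz":-100,"wx":0,"wy":0,"wz":0},{"tx":0,"ty":0,"tz":-120,"wx":0,"wy":0,"wz":0},{"tx":0,"ty":0,"tz":-130,"wx":0,"wy":0,"wz":0},{"tx":0,"ty":0,"tz":-140,"wx":0,"wy":0,"wz":0},{"tx":0,"ty":0,"tz":-140,"wx":0,"wy":0,"wz":0},{"tx":0,"ty":0,"tz":-140,"wx":0,"wy":0,"wz":0}])

```text
time: 6.35
tcp_pos: [427.3, -341.9, 210.9]
tool_rot: [[-0.518, 0.855, -0.001], [0.855, 0.518, 0.001], [0.001, -0.0, -1.0]]
force: [0.0, -0.1, -1.3]
width: 0.225
```

```bash
cat >> h.py <<'E'
YAW=-139.5; M=np.array([627.8,-27.1,59.0])
a=np.radians(YAW+270); ux=np.array([np.cos(a),np.sin(a),0]); uy=np.array([-ux[1],ux[0],0]); t=np.radians(35)
n=-np.sin(t)*ux+np.array([0,0,np.cos(t)])
RT=np.c_[np.cross(-uy,-n),-uy,-n]   # tilted tool: z=-n, jaw along -uy
L=66.7
E
python3 - <<'E'
from h import *
from station import readout
s=readout.state();print(s["tcp_pos"],s["width"]*88,M+n*(L+25),n)
print(delta(M+n*(L+60),RT),delta(M+n*(L+25),RT))
E
```

```text
[ 427.32253048 -341.91425501  210.93565868] 19.8192257988416 [661.95899251 -67.09504156 134.11624246] [ 0.3725081  -0.43615094  0.81915204]
(array([ 93.6, 346.4,  48.1]), array([ 0.47,  5.81, -1.5 ])) (array([113.3, 343.1,  76.8]), array([ 0.47,  5.81, -1.5 ]))
```

Emit:
move_arm(targets=[{"tx":13,"ty":49,"tz":0,"wx":0.07,"wy":0.83,"wz":-0.21},{"tx":27,"ty":99,"tz":0,"wx":0.13,"wy":1.66,"wz":-0.43},{"tx":40,"ty":148,"tz":10,"wx":0.2,"wy":2.5,"wz":-0.64},{"tx":54,"ty":198,"tz":18,"wx":0.27,"wy":3.3,"wz":-0.86},{"tx":67,"ty":247,"tz":26,"wx":0.33,"wy":4.15,"wz":-1.07},{"tx":80,"ty":297,"tz":36,"wx":0.4,"wy":5.0,"wz":-1.3},{"tx":90,"ty":335,"tz":44,"wx":0.45,"wy":5.6,"wz":-1.45},{"tx":94,"ty":346,"tz":48,"wx":0.47,"wy":5.81,"wz":-1.5},{"tx":94,"ty":346,"tz":48,"wx":0.47,"wy":5.81,"wz":-1.5},{"tx":94,"ty":346,"tz":48,"wx":0.47,"wy":5.81,"wz":-1.5}])

```text
time: 7.6
tcp_pos: [674.2, -83.6, 164.3]
tool_rot: [[-0.532, 0.761, -0.371], [0.624, 0.649, 0.435], [0.572, -0.0, -0.82]]
force: [-0.8, 0.9, -0.8]
width: 0.225
```

```bash
python3 - <<'E'
from h import *
from station import readout,imaging
s=readout.state();print(s["tcp_pos"],s["q"].round(1))
print(delta(M+n*(L+12),RT))
T=imaging.snapshot("top");S=imaging.snapshot("side");pickle.dump(dict(top=T,side=S),open("s1.pkl","wb"))
R0=s["tool_rot"]; tip=s["tcp_pos"]+R0[:,2]*L; print("tip",tip,proj(T,tip),proj(S,tip),proj(T,M),proj(S,M))
c=lambda s,x,y,w,h,k:cv2.resize(s["image"][y:y+h,x:x+w,::-1],None,fx=k,fy=k,interpolation=cv2.INTER_NEAREST)
cv2.imwrite("pics/pre.png",np.hstack([c(T,305,170,80,80,5),c(S,310,190,80,80,5)]))
E
```

```text
[674.2233329  -83.62567047 164.28189898] [-17.9  37.2  75.1  17.7  98.  -60.6]
(array([-0.4,  1.4, 49.5]), array([ 0.  ,  0.02, -0.01]))
tip [649.46674371 -54.60633265 109.56554563] [348.35661188 190.23160731] [353.30120842 231.76974129] [335.51878289 202.82413416] [338.29957062 241.25267018]
```

View pics/pre.png

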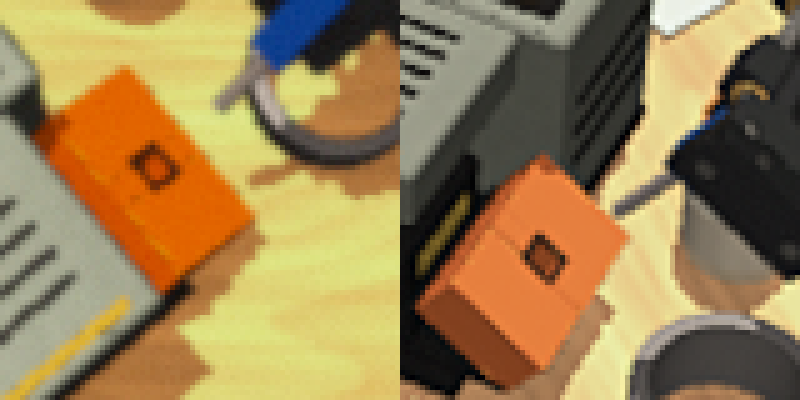

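The pin tip sits where predicted, within about 0.5 px in both views: top (348.9,190.3), side (352.9,231.5). The recess centre is unchanged, so I'm going in.

Emit:
move_arm(targets=[{"tx":-0.2,"ty":1,"tz":15,"wx":0,"wy":0,"wz":0},{"tx":-0.4,"ty":1.4,"tz":30,"wx":0,"wy":0,"wz":0},{"tx":-0.4,"ty":1.4,"tz":42,"wx":0,"wy":0,"wz":0},{"tx":-0.4,"ty":1.4,"tz":49,"wx":0,"wy":0,"wz":0},{"tx":-0.4,"ty":1.4,"tz":54,"wx":0,"wy":0,"wz":0},{"tx":-0.4,"ty":1.4,"tz":59,"wx":0,"wy":0,"wz":0},{"tx":-0.4,"ty":1.4,"tz":64,"wx":0,"wy":0,"wz":0},{"tx":-0.4,"ty":1.4,"tz":68,"wx":0,"wy":0,"wz":0},{"tx":-0.4,"ty":1.4,"tz":72,"wx":0,"wy":0,"wz":0},{"tx":-0.4,"ty":1.4,"tz":72,"wx":0,"wy":0,"wz":0}])

```text
time: 8.95
tcp_pos: [649.1, -50.3, 104.1]
tool_rot: [[-0.532, 0.76, -0.372], [0.623, 0.65, 0.436], [0.573, -0.0, -0.819]]
force: [0.1, -0.2, -0.8]
width: 0.226
```

```bash
python3 - <<'E'
from h import *
from station import readout
s=readout.state();tip=s["tcp_pos"]+s["tool_rot"][:,2]*L; d=tip-M
print("depth",-d@n,"lat y",d@uy,"lat slope",d@np.cross(uy,n),"force tool",s["tool_rot"].T@s["force"],s["width"]*88)
E
```

```text
depth 11.655967340603626 lat y -1.1159002958077622 lat slope 0.05443168236665819 force tool [-0.66270523 -0.05864979  0.53542786] 19.919756302193345
```

Emit:
move_arm(targets=[{"tx":0,"ty":-0.5,"tz":3,"wx":0,"wy":0,"wz":0},{"tx":0,"ty":-1,"tz":6,"wx":0,"wy":0,"wz":0},{"tx":0,"ty":-1,"tz":8,"wx":0,"wy":0,"wz":0},{"tx":0,"ty":-1,"tz":10,"wx":0,"wy":0,"wz":0},{"tx":0,"ty":-1,"tz":11.5,"wx":0,"wy":0,"wz":0},{"tx":0,"ty":-1,"tz":13,"wx":0,"wy":0,"wz":0},{"tx":0,"ty":-1,"tz":14,"wx":0,"wy":0,"wz":0},{"tx":0,"ty":-1,"tz":15,"wx":0,"wy":0,"wz":0},{"tx":0,"ty":-1,"tz":15,"wx":0,"wy":0,"wz":0},{"tx":0,"ty":-1,"tz":15,"wx":0,"wy":0,"wz":0}])

```text
time: 10.2
tcp_pos: [643.2, -44.7, 92.3]
tool_rot: [[-0.533, 0.76, -0.372], [0.623, 0.649, 0.435], [0.572, 0.0, -0.82]]
force: [0.8, -3.2, 2.7]
width: 0.219
```

```bash
cat > rd.py <<'E'
from h import *
from station import readout
s=readout.state();tip=s["tcp_pos"]+s["tool_rot"][:,2]*L; d=tip-M
print("depth",-d@n,"lat y",d@uy,"lat slope",d@np.cross(uy,n),"force tool",s["tool_rot"].T@s["force"],s["width"]*88)
E
python3 rd.py; python3 rd.py
```

```text
depth 25.968305196998116 lat y -0.24048165261469287 lat slope -0.13549160124356216 force tool [-0.87847547 -1.48168347 -3.96503986] 19.313060908178475
depth 25.968305196998116 lat y -0.24048165261469287 lat slope -0.13549160124356216 force tool [-0.87847547 -1.48168347 -3.96503986] 19.313060908178475
```

Emit:
move_arm(targets=[{"tx":0,"ty":0,"tz":0.8,"wx":0,"wy":0,"wz":0},{"tx":0,"ty":0,"tz":1.6,"wx":0,"wy":0,"wz":0},{"tx":0,"ty":0,"tz":2.4,"wx":0,"wy":0,"wz":0},{"tx":0,"ty":0,"tz":3,"wx":0,"wy":0,"wz":0},{"tx":0,"ty":0,"tz":3,"wx":0,"wy":0,"wz":0},{"tx":0,"ty":0,"tz":3,"wx":0,"wy":0,"wz":0},{"tx":0,"ty":0,"tz":3,"wx":0,"wy":0,"wz":0},{"tx":0,"ty":0,"tz":3,"wx":0,"wy":0,"wz":0},{"tx":0,"ty":0,"tz":3,"wx":0,"wy":0,"wz":0},{"tx":0,"ty":0,"tz":3,"wx":0,"wy":0,"wz":0}])

```text
time: 11.45
tcp_pos: [642.0, -43.3, 89.7]
tool_rot: [[-0.533, 0.76, -0.372], [0.623, 0.649, 0.436], [0.573, 0.0, -0.82]]
force: [1.4, -3.0, 3.9]
width: 0.227
```

```bash
python3 rd.py
```

```text
depth 29.17204120222593 lat y -0.28771540051621003 lat slope -0.08672965966858212 force tool [-0.42905081 -0.88026829 -5.06011   ] 19.950077790659236
```

Emit:
move_arm(targets=[{"tx":0,"ty":0,"tz":1,"wx":0,"wy":0,"wz":0},{"tx":0,"ty":0,"tz":1.5,"wx":0,"wy":0,"wz":0},{"tx":0,"ty":0,"tz":1.5,"wx":0,"wy":0,"wz":0},{"tx":0,"ty":-3,"tz":1.5,"wx":0,"wy":0,"wz":0},{"tx":0,"ty":-6,"tz":1.5,"wx":0,"wy":0,"wz":0},{"tx":0,"ty":-10,"tz":1.5,"wx":0,"wy":0,"wz":0},{"tx":0,"ty":-15,"tz":1.5,"wx":0,"wy":0,"wz":0},{"tx":0,"ty":-20,"tz":1.5,"wx":0,"wy":0,"wz":0},{"tx":0,"ty":-25,"tz":1.5,"wx":0,"wy":0,"wz":0},{"tx":0,"ty":-30,"tz":1.5,"wx":0,"wy":0,"wz":0}])

```text
time: 12.7
tcp_pos: [620.0, -61.6, 89.4]
tool_rot: [[-0.534, 0.761, -0.369], [0.623, 0.649, 0.437], [0.572, 0.003, -0.821]]
force: [3.6, -1.5, 5.8]
width: 0.226
```

```bash
python3 rd.py
```

```text
depth 29.692012407868468 lat y 28.18031345081452 lat slope -0.08995664080388152 force tool [ 0.49294146  1.77537037 -6.76887238] 19.910223730460984
```

Emit:
move_arm(targets=[{"tx":0,"ty":-5,"tz":0,"wx":0,"wy":0,"wz":0},{"tx":0,"ty":-10,"tz":0,"wx":0,"wy":0,"wz":0},{"tx":0,"ty":-15,"tz":0,"wx":0,"wy":0,"wz":0},{"tx":0,"ty":-20,"tz":0,"wx":0,"wy":0,"wz":0},{"tx":0,"ty":-25,"tz":0,"wx":0,"wy":0,"wz":0},{"tx":0,"ty":-30,"tz":0,"wx":0,"wy":0,"wz":0},{"tx":0,"ty":-35,"tz":0,"wx":0,"wy":0,"wz":0},{"tx":0,"ty":-40,"tz":0,"wx":0,"wy":0,"wz":0},{"tx":0,"ty":-40,"tz":0,"wx":0,"wy":0,"wz":0},{"tx":0,"ty":-40,"tz":0,"wx":0,"wy":0,"wz":0}])

```text
time: 13.95
tcp_pos: [589.0, -88.0, 89.3]
tool_rot: [[-0.533, 0.761, -0.37], [0.623, 0.649, 0.436], [0.572, 0.002, -0.82]]
force: [2.3, -3.2, 6.8]
width: 0.226
```

```bash
python3 rd.py; python3 - <<'E'
from h import *
from station import readout,imaging
T=imaging.snapshot("top");S=imaging.snapshot("side")
c=lambda s,x,y,w,h,k:cv2.resize(s["image"][y:y+h,x:x+w,::-1],None,fx=k,fy=k,interpolation=cv2.INTER_NEAREST)
cv2.imwrite("pics/mid.png",np.hstack([c(T,285,170,100,100,4),c(S,280,190,100,100,4)]))
E
```

```text
depth 29.786994538303265 lat y 68.91712573248341 lat slope -0.009335363876183255 force tool [ 0.66553753 -0.28894662 -7.86301621] 19.8877233630499
```

View pics/mid.png

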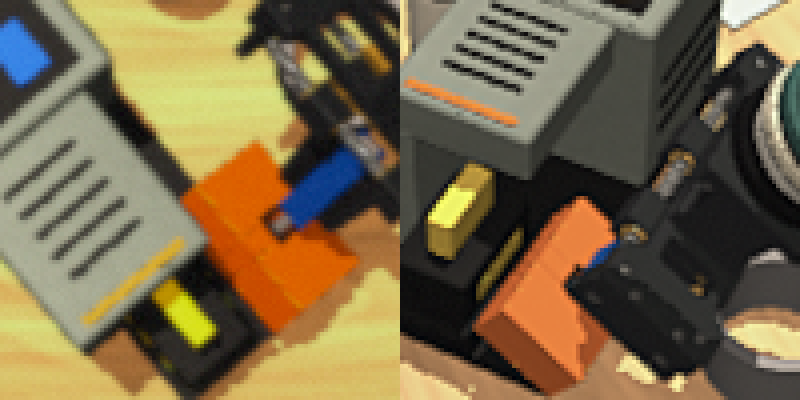

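The drawer is roughly 66 mm out with the pin seated in the recess (top crop (278,222)), and the yellow rib is coming clear of the roof. I'll push on to the end stop.

Emit:
move_arm(targets=[{"tx":0,"ty":-5,"tz":0,"wx":0,"wy":0,"wz":0},{"tx":0,"ty":-10,"tz":0,"wx":0,"wy":0,"wz":0},{"tx":0,"ty":-15,"tz":0,"wx":0,"wy":0,"wz":0},{"tx":0,"ty":-20,"tz":0,"wx":0,"wy":0,"wz":0},{"tx":0,"ty":-25,"tz":0,"wx":0,"wy":0,"wz":0},{"tx":0,"ty":-30,"tz":0,"wx":0,"wy":0,"wz":0},{"tx":0,"ty":-35,"tz":0,"wx":0,"wy":0,"wz":0},{"tx":0,"ty":-39,"tz":0,"wx":0,"wy":0,"wz":0},{"tx":0,"ty":-42,"tz":0,"wx":0,"wy":0,"wz":0},{"tx":0,"ty":-44,"tz":0,"wx":0,"wy":0,"wz":0}])

```text
time: 15.3
tcp_pos: [556.6, -115.7, 89.2]
tool_rot: [[-0.534, 0.762, -0.368], [0.623, 0.648, 0.438], [0.571, 0.004, -0.821]]
force: [5.2, -0.4, 4.9]
width: 0.217
```

```bash
python3 rd.py
```

```text
depth 29.843893879746265 lat y 111.39601228626157 lat slope -0.19590981809148772 force tool [-0.27570263  3.74067484 -6.12093273] 19.12935535406756
```

Emit:
move_arm(targets=[{"tx":0,"ty":-1,"tz":0,"wx":0,"wy":0,"wz":0},{"tx":0,"ty":-2,"tz":0,"wx":0,"wy":0,"wz":0},{"tx":0,"ty":-3,"tz":0,"wx":0,"wy":0,"wz":0},{"tx":0,"ty":-4,"tz":0,"wx":0,"wy":0,"wz":0},{"tx":0,"ty":-5,"tz":0,"wx":0,"wy":0,"wz":0},{"tx":0,"ty":-5,"tz":0,"wx":0,"wy":0,"wz":0},{"tx":0,"ty":-5,"tz":0,"wx":0,"wy":0,"wz":0},{"tx":0,"ty":-5,"tz":0,"wx":0,"wy":0,"wz":0},{"tx":0,"ty":-5,"tz":0,"wx":0,"wy":0,"wz":0},{"tx":0,"ty":-5,"tz":0,"wx":0,"wy":0,"wz":0}])

```text
time: 16.55
tcp_pos: [555.8, -116.5, 89.2]
tool_rot: [[-0.535, 0.763, -0.362], [0.623, 0.646, 0.441], [0.571, 0.011, -0.821]]
force: [11.5, 6.9, 3.0]
width: 0.227
```

```bash
python3 rd.py
```

```text
depth 29.762106149494564 lat y 112.05297691248597 lat slope -0.2567420833898704 force tool [-0.13063003 13.28724882 -3.61259484] 19.987023532845786
```

Emit:
move_arm(targets=[{"tx":0,"ty":3,"tz":0,"wx":0,"wy":0,"wz":0},{"tx":0,"ty":7,"tz":0,"wx":0,"wy":0,"wz":0},{"tx":0,"ty":7,"tz":-4,"wx":0,"wy":0,"wz":0},{"tx":0,"ty":7,"tz":-10,"wx":0,"wy":0,"wz":0},{"tx":0,"ty":7,"tz":-18,"wx":0,"wy":0,"wz":0},{"tx":0,"ty":7,"tz":-28,"wx":0,"wy":0,"wz":0},{"tx":0,"ty":7,"tz":-40,"wx":0,"wy":0,"wz":0},{"tx":0,"ty":7,"tz":-60,"wx":0,"wy":0,"wz":0},{"tx":0,"ty":7,"tz":-85,"wx":0,"wy":0,"wz":0},{"tx":0,"ty":7,"tz":-100,"wx":0,"wy":0,"wz":0}])

```text
time: 17.8
tcp_pos: [594.5, -160.3, 172.5]
tool_rot: [[-0.533, 0.761, -0.37], [0.624, 0.649, 0.435], [0.571, 0.001, -0.821]]
force: [0.7, 0.2, -0.2]
width: 0.227
```

```bash
python3 rd.py; python3 - <<'E'
from h import *
g=pickle.load(open("grasp.pkl","rb")); print(delta(g["tcp_pos"]+[0,0,90],g["tool_rot"]))
E
```

```text
depth -71.97027470558723 lat y 111.75042081307033 lat slope -0.4223283384941017 force tool [-0.37024524  0.66504502 -0.05496774] 19.986226641517852
(array([ -30.7, -245. ,   -8.5]), array([-0.46, -5.79,  1.5 ]))
```

Emit:
move_arm(targets=[{"tx":-5,"ty":-35,"tz":-1,"wx":-0.07,"wy":-0.8,"wz":0.2},{"tx":-9,"ty":-73,"tz":-3,"wx":-0.13,"wy":-1.6,"wz":0.43},{"tx":-14,"ty":-111,"tz":-4,"wx":-0.2,"wy":-2.5,"wz":0.64},{"tx":-19,"ty":-150,"tz":-5,"wx":-0.27,"wy":-3.3,"wz":0.86},{"tx":-23,"ty":-185,"tz":-6,"wx":-0.33,"wy":-4.1,"wz":1.07},{"tx":-27,"ty":-215,"tz":-7,"wx":-0.4,"wy":-5.0,"wz":1.3},{"tx":-30,"ty":-237,"tz":-8,"wx":-0.45,"wy":-5.6,"wz":1.45},{"tx":-31,"ty":-245,"tz":-8,"wx":-0.46,"wy":-5.79,"wz":1.5},{"tx":-31,"ty":-245,"tz":-8,"wx":-0.46,"wy":-5.79,"wz":1.5},{"tx":-31,"ty":-245,"tz":-8,"wx":-0.46,"wy":-5.79,"wz":1.5}])

```text
time: 19.05
tcp_pos: [427.3, -340.8, 159.3]
tool_rot: [[-0.519, 0.855, -0.002], [0.855, 0.519, 0.002], [0.003, -0.001, -1.0]]
force: [0.0, 0.2, -0.6]
width: 0.225
```

```bash
python3 - <<'E'
from h import *
from station import readout,imaging
T=imaging.snapshot("top");S=imaging.snapshot("side");pickle.dump(dict(top=T,side=S),open("s2.pkl","wb"))
g=pickle.load(open("grasp.pkl","rb")); s=readout.state(); print(delta(g["tcp_pos"],g["tool_rot"])); tip=s["tcp_pos"]+s["tool_rot"][:,2]*L; print(s["tcp_pos"],"tip px",proj(T,tip),proj(S,tip))
c=lambda s,x,y,w,h,k:cv2.resize(s["image"][y:y+h,x:x+w,::-1],None,fx=k,fy=k,interpolation=cv2.INTER_NEAREST)
cv2.imwrite("pics/pre2.png",np.hstack([c(S,268,330,80,80,5),c(T,275,165,100,100,4)]))
E
```

```text
(array([-1.7, -0.4, 87.4]), array([-0.01, -0.02,  0.01]))
[ 427.38109853 -340.71623048  159.11428215] tip px [475.25539998 290.16908662] [307.12260477 382.23295565]
```

View pics/pre2.png

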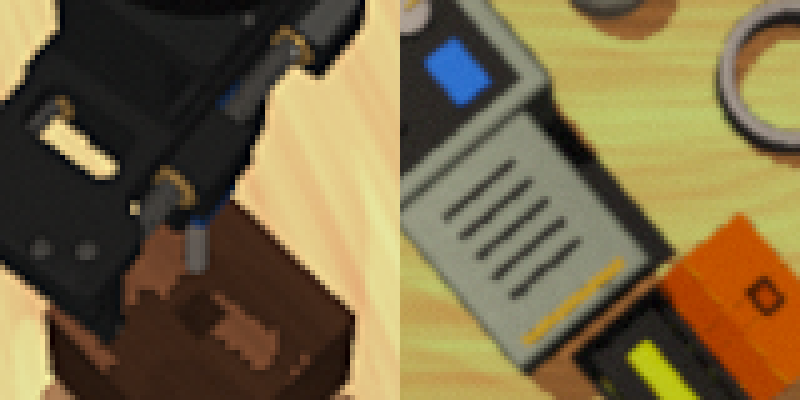

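The pin is upright, with its tip at side (307,383) above the hole at about (309,391). The drawer is fully out. Lowering the pin to the pose it was picked from.

Emit:
move_arm(targets=[{"tx":-1.7,"ty":-0.4,"tz":10,"wx":0,"wy":0,"wz":0},{"tx":-1.7,"ty":-0.4,"tz":20,"wx":0,"wy":0,"wz":0},{"tx":-1.7,"ty":-0.4,"tz":28,"wx":0,"wy":0,"wz":0},{"tx":-1.7,"ty":-0.4,"tz":34,"wx":0,"wy":0,"wz":0},{"tx":-1.7,"ty":-0.4,"tz":39,"wx":0,"wy":0,"wz":0},{"tx":-1.7,"ty":-0.4,"tz":44,"wx":0,"wy":0,"wz":0},{"tx":-1.7,"ty":-0.4,"tz":49,"wx":0,"wy":0,"wz":0},{"tx":-1.7,"ty":-0.4,"tz":54,"wx":0,"wy":0,"wz":0},{"tx":-1.7,"ty":-0.4,"tz":57,"wx":0,"wy":0,"wz":0},{"tx":-1.7,"ty":-0.4,"tz":57,"wx":0,"wy":0,"wz":0}])

```text
time: 20.4
tcp_pos: [426.8, -342.3, 101.9]
tool_rot: [[-0.518, 0.855, -0.002], [0.855, 0.518, 0.001], [0.003, -0.001, -1.0]]
force: [-0.7, -0.3, -1.8]
width: 0.224
```

```bash
python3 - <<'E'
from h import *
g=pickle.load(open("grasp.pkl","rb")); print(delta(g["tcp_pos"],g["tool_rot"]))
E
```

```text
(array([-0.4,  0.9, 30.2]), array([-0.01, -0.02,  0.  ]))
```

Tip is in the hole without contact force; finishing.

Emit:
move_arm(targets=[{"tx":-0.2,"ty":0.5,"tz":6,"wx":0,"wy":0,"wz":0},{"tx":-0.3,"ty":0.7,"tz":12,"wx":0,"wy":0,"wz":0},{"tx":-0.4,"ty":0.8,"tz":18,"wx":0,"wy":0,"wz":0},{"tx":-0.4,"ty":0.8,"tz":23,"wx":0,"wy":0,"wz":0},{"tx":-0.4,"ty":0.8,"tz":26,"wx":0,"wy":0,"wz":0},{"tx":-0.4,"ty":0.8,"tz":28,"wx":0,"wy":0,"wz":0},{"tx":-0.4,"ty":0.8,"tz":29,"wx":0,"wy":0,"wz":0},{"tx":-0.4,"ty":0.8,"tz":29.5,"wx":0,"wy":0,"wz":0},{"tx":-0.4,"ty":0.8,"tz":30,"wx":0,"wy":0,"wz":0},{"tx":-0.4,"ty":0.8,"tz":30,"wx":0,"wy":0,"wz":0}])

```text
time: 21.65
tcp_pos: [427.9, -342.4, 72.2]
tool_rot: [[-0.518, 0.855, -0.002], [0.855, 0.518, 0.001], [0.002, -0.001, -1.0]]
force: [-0.1, 0.0, -1.6]
width: 0.227
```

Emit:
move_arm(targets=[{"tx":0,"ty":0,"tz":0,"wx":0,"wy":0,"wz":0},{"tx":0,"ty":0,"tz":0,"wx":0,"wy":0,"wz":0},{"tx":0,"ty":0,"tz":0,"wx":0,"wy":0,"wz":0},{"tx":0,"ty":0,"tz":0,"wx":0,"wy":0,"wz":0},{"tx":0,"ty":0,"tz":0,"wx":0,"wy":0,"wz":0},{"tx":0,"ty":0,"tz":0,"wx":0,"wy":0,"wz":0},{"tx":0,"ty":0,"tz":0,"wx":0,"wy":0,"wz":0},{"tx":0,"ty":0,"tz":0,"wx":0,"wy":0,"wz":0},{"tx":0,"ty":0,"tz":0,"wx":0,"wy":0,"wz":0},{"tx":0,"ty":0,"tz":0,"wx":0,"wy":0,"wz":0}], gripper=0)

```text
time: 22.9
tcp_pos: [427.8, -342.4, 72.2]
tool_rot: [[-0.519, 0.855, -0.002], [0.855, 0.519, 0.001], [0.002, -0.001, -1.0]]
force: [0.4, -0.2, -0.2]
width: 1.0
```

Emit:
move_arm(targets=[{"tx":0,"ty":0,"tz":-5,"wx":0,"wy":0,"wz":0},{"tx":0,"ty":0,"tz":-15,"wx":0,"wy":0,"wz":0},{"tx":0,"ty":0,"tz":-30,"wx":0,"wy":0,"wz":0},{"tx":0,"ty":0,"tz":-50,"wx":0,"wy":0,"wz":0},{"tx":0,"ty":0,"tz":-70,"wx":0,"wy":0,"wz":0},{"tx":0,"ty":0,"tz":-90,"wx":0,"wy":0,"wz":0},{"tx":0,"ty":0,"tz":-110,"wx":0,"wy":0,"wz":0},{"tx":0,"ty":0,"tz":-130,"wx":0,"wy":0,"wz":0},{"tx":0,"ty":0,"tz":-150,"wx":0,"wy":0,"wz":0},{"tx":0,"ty":0,"tz":-150,"wx":0,"wy":0,"wz":0}])

```text
time: 24.15
tcp_pos: [429.3, -343.6, 225.1]
tool_rot: [[-0.519, 0.855, 0.002], [0.855, 0.519, -0.002], [-0.003, 0.0, -1.0]]
force: [0.5, -0.1, 0.3]
width: 1.0
```

```bash
python3 - <<'E'
from h import *
from station import readout,imaging
T=imaging.snapshot("top");S=imaging.snapshot("side");pickle.dump(dict(top=T,side=S),open("s3.pkl","wb"))
def disc(s,box):
    h,o=crop(s,box); c,st=cen((h[:,:,1]<90)&(h[:,:,2]>110)); return c+o,st
pt,_=disc(T,(470,280,25,22)); ps,_=disc(S,(298,364,22,22)); print("pin",pt,ps,tri(T,pt,S,ps))
# yellow rib top: bright yellow
for s,b in((T,(325,230,50,50)),(S,(270,210,60,60))):
    h,o=crop(s,b); m=(h[:,:,0]>24)&(h[:,:,0]<36)&(h[:,:,1]>150)&(h[:,:,2]>140); c,st=cen(m); r=cv2.minAreaRect(blob(m)); print(c+o,st,np.array(r[0])+o,r[1:])
c=lambda s,x,y,w,h,k:cv2.resize(s["image"][y:y+h,x:x+w,::-1],None,fx=k,fy=k,interpolation=cv2.INTER_NEAREST)
cv2.imwrite("pics/bat.png",np.hstack([c(T,310,210,80,80,5),c(S,260,195,80,80,5)]))
E
```

```text
pin [483.04 291.04] [307.94444444 373.05555556] (array([ 427.16606721, -344.50843517,  133.56876955]), np.float64(0.06177006725656187))
[340.70422535 259.92957746] [  7  20  18  20 142] [340.77049351 260.02459335] ((21.510196685791016, 6.529881000518799), 50.194427490234375)
[277. 256.] [ 7 46  1  1  1] [277. 256.] ((0.0, 0.0), 0.0)
```

View pics/bat.png

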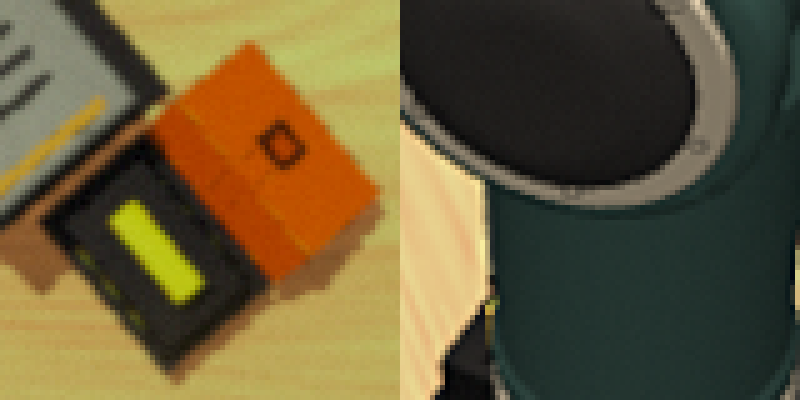

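Top view: the drawer is out with the rib top centred at (340.8,260.0). The arm hides it in the side view, so I'll move to a hover beside the drawer and measure again.

```bash
python3 - <<'E'
from h import *
d=pickle.load(open("s3.pkl","rb")); T=d["top"]
P=plane(T,(340.75,260),95); print("rib ray",P.round(1),"model",(M+78*ux+109*uy).round(1))
print(delta([P[0]-40,P[1]+150,260],down(-49.5)))
E
```

```text
rib ray [493.1 -38.5  95. ] model [494.3 -38.6  59. ]
(array([375.3, 256.8, -37.3]), array([-2.000e-02, -1.000e-02,  1.346e+01]))
```

Emit:
move_arm(targets=[{"tx":40,"ty":28,"tz":-8,"wx":0,"wy":0,"wz":1.5},{"tx":84,"ty":57,"tz":-16,"wx":0,"wy":0,"wz":3.0},{"tx":128,"ty":87,"tz":-24,"wx":0,"wy":0,"wz":4.5},{"tx":172,"ty":118,"tz":-32,"wx":0,"wy":0,"wz":6.0},{"tx":216,"ty":148,"tz":-37,"wx":0,"wy":0,"wz":7.5},{"tx":260,"ty":178,"tz":-37,"wx":0,"wy":0,"wz":9.0},{"tx":304,"ty":208,"tz":-37,"wx":0,"wy":0,"wz":10.5},{"tx":340,"ty":233,"tz":-37,"wx":0,"wy":0,"wz":12},{"tx":370,"ty":253,"tz":-37,"wx":0,"wy":0,"wz":13.46},{"tx":375,"ty":257,"tz":-37,"wx":0,"wy":0,"wz":13.46}], gripper=0.64)

```text
time: 25.5
tcp_pos: [452.7, 112.9, 258.3]
tool_rot: [[0.758, 0.652, -0.004], [0.652, -0.758, 0.001], [-0.003, -0.003, -1.0]]
force: [-1.1, 0.1, 0.1]
width: 0.361
```

```bash
python3 - <<'E'
from h import *
from station import readout,imaging
T=imaging.snapshot("top");S=imaging.snapshot("side");pickle.dump(dict(top=T,side=S),open("s4.pkl","wb"))
def disc(s,box):
    h,o=crop(s,box); c,st=cen((h[:,:,1]<90)&(h[:,:,2]>110)); return c+o,st
pt,_=disc(T,(470,280,25,22)); ps,_=disc(S,(298,364,22,22)); print("pin",pt,ps,tri(T,pt,S,ps))
c=lambda s,x,y,w,h,k:cv2.resize(s["image"][y:y+h,x:x+w,::-1],None,fx=k,fy=k,interpolation=cv2.INTER_NEAREST)
cv2.imwrite("pics/bat2.png",np.vstack([np.hstack([c(T,310,210,80,60,5),c(S,260,205,80,60,5)]),np.hstack([c(T,445,260,80,60,5),c(S,268,355,80,60,5)])]))
s=readout.state();print(s["tcp_pos"],s["width"]*88,delta([493.1,-38.5,130],down(-49.5)))
E
```

```text
pin [481.7        291.01666667] [307.56923077 372.75384615] (array([ 427.17618231, -342.50666049,  130.93481609]), np.float64(0.13186362357946146))
[453.0285489  111.42134289 258.64117331] 31.376286800079395 (array([-67. , 140.2, 128.4]), array([-0.03,  0.03,  0.03]))
```

View pics/bat2.png

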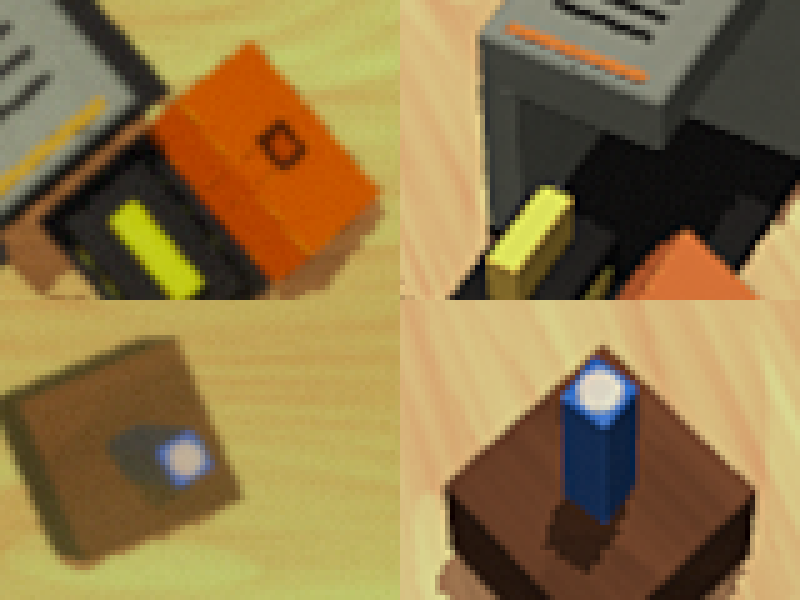

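The pin stands upright in its block at (427.2,-342.5), handle top at z 131. In the side view the rib top centre is at about (285.9,250.1).

```bash
python3 - <<'E'
from h import *
d=pickle.load(open("s4.pkl","rb")); T,S=d["top"],d["side"]
P,e=tri(T,(340.75,260),S,(285.9,250.1)); print(P.round(1),e)
h,o=crop(T,(325,230,50,50)); m=(h[:,:,0]>24)&(h[:,:,0]<36)&(h[:,:,1]>150)&(h[:,:,2]>140)
print(cv2.minAreaRect(np.array([plane(T,x,95)[:2] for x in blob(m)[:,0]+o],np.float32)))
# bin corners: rim via green mask in top, inner floor from both views
for s,b in((T,(130,235,95,80)),(S,(190,140,80,70))):
    h,o=crop(s,b); m=(h[:,:,0]>45)&(h[:,:,0]<75)&(h[:,:,1]>120)
    c=blob(m); q=cv2.approxPolyDP(c,4,True)[:,0]+o; print("outline",q.tolist())
    m=m&(h[:,:,2]>np.percentile(h[:,:,2][m],55)); c=blob(m); q=cv2.approxPolyDP(c,3,True)[:,0]+o; C=cen(m)[0]+o; print("floor",q.tolist(),C,plane(s,C,4).round(1))
E
```

```text
[494.  -38.7  94.7] 1.8408407316715458
((493.1174011230469, -38.51401901245117), (48.37723159790039, 14.736751556396484), 40.07645797729492)
outline [[207, 250], [142, 253], [145, 302], [172, 300], [176, 261], [202, 257]]
floor [[182, 256], [153, 259], [156, 299], [170, 298], [172, 266]] [163.20921053 275.88026316] [453.6 391.9   4. ]
outline [[237, 149], [231, 155], [199, 160], [218, 201], [257, 189], [256, 178]]
floor [[199, 160], [215, 189], [255, 177], [248, 178], [237, 160], [210, 170]] [226.00718563 174.74491018] [455.2 373.7   4. ]
```

Emit:
move_arm(targets=[{"tx":-20,"ty":42,"tz":0,"wx":0,"wy":0,"wz":0},{"tx":-40,"ty":84,"tz":20,"wx":0,"wy":0,"wz":0},{"tx":-58,"ty":120,"tz":50,"wx":0,"wy":0,"wz":0},{"tx":-67,"ty":140,"tz":80,"wx":0,"wy":0,"wz":0},{"tx":-67,"ty":140,"tz":110,"wx":0,"wy":0,"wz":0},{"tx":-67,"ty":140,"tz":124,"wx":0,"wy":0,"wz":0},{"tx":-67,"ty":140,"tz":128,"wx":0,"wy":0,"wz":0},{"tx":-67,"ty":140,"tz":128,"wx":0,"wy":0,"wz":0},{"tx":-67,"ty":140,"tz":128,"wx":0,"wy":0,"wz":0},{"tx":-67,"ty":140,"tz":128,"wx":0,"wy":0,"wz":0}])

```text
time: 26.85
tcp_pos: [493.9, -38.4, 132.4]
tool_rot: [[0.76, 0.65, -0.0], [0.65, -0.76, 0.001], [0.0, -0.001, -1.0]]
force: [0.2, 0.1, 0.5]
width: 0.361
```

```bash
python3 - <<'E'
from h import *
from station import readout
print(readout.state()["tcp_pos"],delta([493.5,-38.6,72],down(-49.7)))
d=pickle.load(open("s0.pkl","rb")); T,S=d["top"],d["side"]
q=[]
for s,b in((T,(130,235,95,80)),(S,(190,140,80,70))):
    h,o=crop(s,b); m=(h[:,:,0]>45)&(h[:,:,0]<75)&(h[:,:,1]>120)
    c=blob(m); print(cv2.approxPolyDP(c,4,True)[:,0].tolist(),o); mm=cv2.moments(c); C=np.array([mm["m10"],mm["m01"]])/mm["m00"]+o; print(plane(s,C,40))
E
```

```text
[493.93109246 -38.36509925 132.43129571] (array([-0.5, -0.1, 60.4]), array([-0.01, -0.  ,  0.04]))
[[77, 14], [12, 18], [15, 67], [80, 61]] [130 235]
[456.5682356  350.30683438  40.        ]
[[47, 9], [9, 20], [28, 61], [67, 49], [66, 38]] [190 140]
[453.37543254 327.69254499  40.        ]
```

Emit:
move_arm(targets=[{"tx":-0.5,"ty":0,"tz":12,"wx":0,"wy":0,"wz":0},{"tx":-0.5,"ty":0,"tz":24,"wx":0,"wy":0,"wz":0},{"tx":-0.5,"ty":0,"tz":34,"wx":0,"wy":0,"wz":0},{"tx":-0.5,"ty":0,"tz":42,"wx":0,"wy":0,"wz":0},{"tx":-0.5,"ty":0,"tz":48,"wx":0,"wy":0,"wz":0},{"tx":-0.5,"ty":0,"tz":53,"wx":0,"wy":0,"wz":0},{"tx":-0.5,"ty":0,"tz":57,"wx":0,"wy":0,"wz":0},{"tx":-0.5,"ty":0,"tz":60,"wx":0,"wy":0,"wz":0},{"tx":-0.5,"ty":0,"tz":60,"wx":0,"wy":0,"wz":0},{"tx":-0.5,"ty":0,"tz":60,"wx":0,"wy":0,"wz":0}])

```text
time: 28.1
tcp_pos: [492.9, -38.8, 71.6]
tool_rot: [[0.761, 0.649, -0.002], [0.649, -0.761, 0.001], [-0.0, -0.002, -1.0]]
force: [-0.7, -0.2, 0.1]
width: 0.361
```

Emit:
move_arm(targets=[{"tx":0,"ty":0,"tz":0,"wx":0,"wy":0,"wz":0},{"tx":0,"ty":0,"tz":0,"wx":0,"wy":0,"wz":0},{"tx":0,"ty":0,"tz":0,"wx":0,"wy":0,"wz":0},{"tx":0,"ty":0,"tz":0,"wx":0,"wy":0,"wz":0},{"tx":0,"ty":0,"tz":0,"wx":0,"wy":0,"wz":0},{"tx":0,"ty":0,"tz":0,"wx":0,"wy":0,"wz":0},{"tx":0,"ty":0,"tz":0,"wx":0,"wy":0,"wz":0},{"tx":0,"ty":0,"tz":0,"wx":0,"wy":0,"wz":0},{"tx":0,"ty":0,"tz":0,"wx":0,"wy":0,"wz":0},{"tx":0,"ty":0,"tz":0,"wx":0,"wy":0,"wz":0}], gripper=1)

```text
time: 29.35
tcp_pos: [492.9, -38.9, 71.5]
tool_rot: [[0.761, 0.649, -0.002], [0.649, -0.761, 0.001], [-0.001, -0.002, -1.0]]
force: [1.0, -1.4, 0.6]
width: 0.181
```

```bash
python3 - <<'E'
from h import *
from station import readout
s=readout.state();print(s["tcp_pos"],s["width"]*88,s["force"])
d=pickle.load(open("s0.pkl","rb")); T,S=d["top"],d["side"]
print(tri(T,(176,275),S,(227.3,169.3)))
for a,b in(((207,249),(237,149)),((142,253),(199,160)),((145,302),(199,160)),((142,253),(237,149)),((210,296),(256,178)),((207,249),(256,178))): print(a,b,tri(T,a,S,b))
E
```

```text
[492.89990021 -38.85655073  71.53289073] 15.924499155120326 [ 1.00828565 -1.4219741   0.642812  ]
(array([456.9303698 , 348.9510078 ,  41.74053238]), np.float64(0.8792167686659914))
(207, 249) (237, 149) (array([493.39422271, 249.67479816, 170.89217723]), np.float64(40.623280774327625))
(142, 253) (199, 160) (array([452.39323114, 446.02746822,  17.35317561]), np.float64(113.3917506267993))
(145, 302) (199, 160) (array([392.85587809, 421.1604109 ,  40.10675546]), np.float64(0.6672432833942519))
(142, 253) (237, 149) (array([507.99650992, 431.5900614 ,  41.06507143]), np.float64(0.20817984116959387))
(210, 296) (256, 178) (array([458.45012447, 234.86927342, 103.4245235 ]), np.float64(100.36074320589995))
(207, 249) (256, 178) (array([518.43488058, 275.07793991,  49.11937441]), np.float64(0.6470578761973428))
```

Emit:
move_arm(targets=[{"tx":0,"ty":0,"tz":-5,"wx":0,"wy":0,"wz":0},{"tx":0,"ty":0,"tz":-12,"wx":0,"wy":0,"wz":0},{"tx":0,"ty":0,"tz":-24,"wx":0,"wy":0,"wz":0},{"tx":0,"ty":0,"tz":-40,"wx":0,"wy":0,"wz":0},{"tx":0,"ty":0,"tz":-60,"wx":0,"wy":0,"wz":0},{"tx":0,"ty":0,"tz":-80,"wx":0,"wy":0,"wz":0},{"tx":0,"ty":0,"tz":-100,"wx":0,"wy":0,"wz":0},{"tx":0,"ty":0,"tz":-118,"wx":0,"wy":0,"wz":0},{"tx":0,"ty":0,"tz":-130,"wx":0,"wy":0,"wz":0},{"tx":0,"ty":0,"tz":-135,"wx":0,"wy":0,"wz":0}])

```text
time: 30.6
tcp_pos: [493.3, -39.0, 207.5]
tool_rot: [[0.761, 0.649, -0.001], [0.649, -0.761, 0.001], [0.0, -0.001, -1.0]]
force: [-0.5, -0.4, -4.0]
width: 0.178
```

```bash
python3 - <<'E'
from h import *
from station import readout
s=readout.state();print(s["tcp_pos"],s["width"]*88,s["force"]);print(delta([457,349.5,190],down(5)))
E
```

```text
[493.34054934 -38.96655828 207.46711926] 15.665063633979646 [-0.48202352 -0.38343098 -3.99410978]
(array([ 224.5, -319.1,   17.9]), array([-0.01, -0.01, -9.09]))
```

Emit:
move_arm(targets=[{"tx":12,"ty":-17,"tz":0,"wx":0,"wy":0,"wz":-0.5},{"tx":38,"ty":-54,"tz":0,"wx":0,"wy":0,"wz":-1.5},{"tx":66,"ty":-94,"tz":0,"wx":0,"wy":0,"wz":-2.6},{"tx":95,"ty":-135,"tz":0,"wx":0,"wy":0,"wz":-3.8},{"tx":124,"ty":-176,"tz":0,"wx":0,"wy":0,"wz":-5.0},{"tx":152,"ty":-216,"tz":4,"wx":0,"wy":0,"wz":-6.2},{"tx":180,"ty":-256,"tz":8,"wx":0,"wy":0,"wz":-7.3},{"tx":204,"ty":-290,"tz":12,"wx":0,"wy":0,"wz":-8.3},{"tx":220,"ty":-312,"tz":16,"wx":0,"wy":0,"wz":-8.9},{"tx":224.5,"ty":-319,"tz":18,"wx":0,"wy":0,"wz":-9.1}])

```text
time: 31.85
tcp_pos: [455.8, 350.6, 187.7]
tool_rot: [[-0.091, 0.996, -0.004], [0.996, 0.091, -0.0], [0.0, -0.004, -1.0]]
force: [0.5, -1.3, -3.1]
width: 0.182
```

```bash
python3 - <<'E'
from h import *
from station import readout,imaging
s=readout.state();print(s["tcp_pos"],s["width"]*88,s["force"]);print(delta([457,349.5,56.5],down(5)))
T=imaging.snapshot("top");S=imaging.snapshot("side")
c=lambda s,x,y,w,h,k:cv2.resize(s["image"][y:y+h,x:x+w,::-1],None,fx=k,fy=k,interpolation=cv2.INTER_NEAREST)
cv2.imwrite("pics/bin.png",np.hstack([c(T,130,225,100,100,4),c(S,180,110,100,100,4)]))
E
```

```text
[455.7736688  350.57530162 187.69205161] 16.024221078381036 [ 0.50850101 -1.34651335 -3.13914682]
(array([ -1.2,   1.6, 131.2]), array([-0.04, -0.  ,  0.04]))
```

View pics/bin.png

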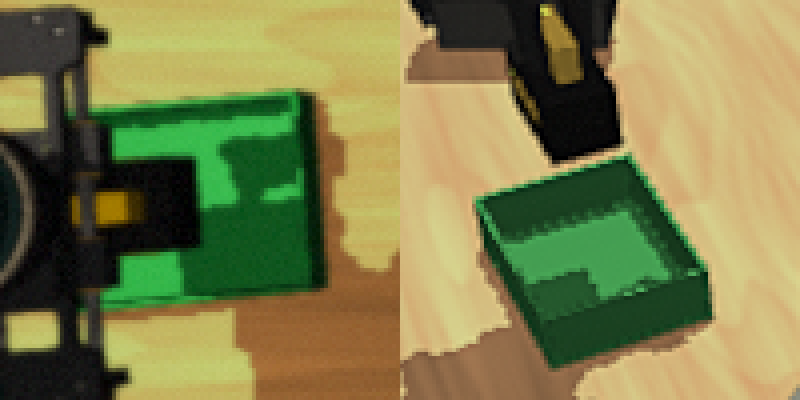

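The battery hangs level, its rib aligned with the bin's long side and above the bin. Lowering it.

Emit:
move_arm(targets=[{"tx":-1,"ty":1.5,"tz":15,"wx":0,"wy":0,"wz":0},{"tx":-1,"ty":1.5,"tz":35,"wx":0,"wy":0,"wz":0},{"tx":-1,"ty":1.5,"tz":55,"wx":0,"wy":0,"wz":0},{"tx":-1,"ty":1.5,"tz":75,"wx":0,"wy":0,"wz":0},{"tx":-1,"ty":1.5,"tz":92,"wx":0,"wy":0,"wz":0},{"tx":-1,"ty":1.5,"tz":106,"wx":0,"wy":0,"wz":0},{"tx":-1,"ty":1.5,"tz":116,"wx":0,"wy":0,"wz":0},{"tx":-1,"ty":1.5,"tz":123,"wx":0,"wy":0,"wz":0},{"tx":-1,"ty":1.5,"tz":127,"wx":0,"wy":0,"wz":0},{"tx":-1,"ty":1.5,"tz":128,"wx":0,"wy":0,"wz":0}])

```text
time: 33.2
tcp_pos: [458.1, 348.9, 61.0]
tool_rot: [[-0.088, 0.996, -0.002], [0.996, 0.088, 0.001], [0.001, -0.002, -1.0]]
force: [0.9, 0.0, -3.9]
width: 0.18
```

Emit:
move_arm(targets=[{"tx":0,"ty":0,"tz":0.5,"wx":0,"wy":0,"wz":0},{"tx":0,"ty":0,"tz":1,"wx":0,"wy":0,"wz":0},{"tx":0,"ty":0,"tz":1.5,"wx":0,"wy":0,"wz":0},{"tx":0,"ty":0,"tz":2,"wx":0,"wy":0,"wz":0},{"tx":0,"ty":0,"tz":2.5,"wx":0,"wy":0,"wz":0},{"tx":0,"ty":0,"tz":3,"wx":0,"wy":0,"wz":0},{"tx":0,"ty":0,"tz":3,"wx":0,"wy":0,"wz":0},{"tx":0,"ty":0,"tz":3,"wx":0,"wy":0,"wz":0},{"tx":0,"ty":0,"tz":3,"wx":0,"wy":0,"wz":0},{"tx":0,"ty":0,"tz":3,"wx":0,"wy":0,"wz":0}])

```text
time: 34.45
tcp_pos: [458.0, 348.8, 57.9]
tool_rot: [[-0.088, 0.996, -0.002], [0.996, 0.088, 0.001], [0.001, -0.002, -1.0]]
force: [-0.5, -0.6, -3.8]
width: 0.18
```

Not yet touching (force still −3.8); a little lower.

Emit:
move_arm(targets=[{"tx":0,"ty":0,"tz":0.5,"wx":0,"wy":0,"wz":0},{"tx":0,"ty":0,"tz":1,"wx":0,"wy":0,"wz":0},{"tx":0,"ty":0,"tz":1.5,"wx":0,"wy":0,"wz":0},{"tx":0,"ty":0,"tz":1.8,"wx":0,"wy":0,"wz":0},{"tx":0,"ty":0,"tz":2,"wx":0,"wy":0,"wz":0},{"tx":0,"ty":0,"tz":2,"wx":0,"wy":0,"wz":0},{"tx":0,"ty":0,"tz":2,"wx":0,"wy":0,"wz":0},{"tx":0,"ty":0,"tz":2,"wx":0,"wy":0,"wz":0},{"tx":0,"ty":0,"tz":2,"wx":0,"wy":0,"wz":0},{"tx":0,"ty":0,"tz":2,"wx":0,"wy":0,"wz":0}])

```text
time: 35.7
tcp_pos: [458.3, 348.9, 56.4]
tool_rot: [[-0.088, 0.996, -0.002], [0.996, 0.088, 0.001], [0.001, -0.001, -1.0]]
force: [-0.8, -1.8, 4.8]
width: 0.184
```

Emit:
move_arm(targets=[{"tx":0,"ty":0,"tz":0,"wx":0,"wy":0,"wz":0},{"tx":0,"ty":0,"tz":0,"wx":0,"wy":0,"wz":0},{"tx":0,"ty":0,"tz":0,"wx":0,"wy":0,"wz":0},{"tx":0,"ty":0,"tz":0,"wx":0,"wy":0,"wz":0},{"tx":0,"ty":0,"tz":0,"wx":0,"wy":0,"wz":0},{"tx":0,"ty":0,"tz":0,"wx":0,"wy":0,"wz":0},{"tx":0,"ty":0,"tz":0,"wx":0,"wy":0,"wz":0},{"tx":0,"ty":0,"tz":0,"wx":0,"wy":0,"wz":0},{"tx":0,"ty":0,"tz":0,"wx":0,"wy":0,"wz":0},{"tx":0,"ty":0,"tz":0,"wx":0,"wy":0,"wz":0}], gripper=0.6)

```text
time: 36.95
tcp_pos: [458.0, 348.8, 55.9]
tool_rot: [[-0.088, 0.996, -0.002], [0.996, 0.088, 0.001], [0.001, -0.002, -1.0]]
force: [-0.5, -0.6, -0.3]
width: 0.402
```

Emit:
move_arm(targets=[{"tx":0,"ty":0,"tz":-5,"wx":0,"wy":0,"wz":0},{"tx":0,"ty":0,"tz":-15,"wx":0,"wy":0,"wz":0},{"tx":0,"ty":0,"tz":-30,"wx":0,"wy":0,"wz":0},{"tx":0,"ty":0,"tz":-50,"wx":0,"wy":0,"wz":0},{"tx":0,"ty":0,"tz":-80,"wx":0,"wy":0,"wz":0},{"tx":0,"ty":0,"tz":-110,"wx":0,"wy":0,"wz":0},{"tx":50,"ty":-20,"tz":-140,"wx":0,"wy":0,"wz":0},{"tx":100,"ty":-30,"tz":-160,"wx":0,"wy":0,"wz":0},{"tx":150,"ty":-40,"tz":-160,"wx":0,"wy":0,"wz":0},{"tx":150,"ty":-40,"tz":-160,"wx":0,"wy":0,"wz":0}])

```text
time: 38.2
tcp_pos: [404.2, 497.8, 218.4]
tool_rot: [[-0.092, 0.996, -0.0], [0.996, 0.092, 0.004], [0.004, 0.0, -1.0]]
force: [-0.1, -0.8, -0.3]
width: 0.399
```

```bash
python3 - <<'E'
from h import *
from station import readout,imaging
T=imaging.snapshot("top");S=imaging.snapshot("side")
def disc(s,box):
    h,o=crop(s,box); c,st=cen((h[:,:,1]<90)&(h[:,:,2]>110)); return c+o
print("pin",tri(T,disc(T,(470,280,25,22)),S,disc(S,(298,364,22,22))))
for s,b in((T,(140,245,70,60)),):
    h,o=crop(s,b); m=(h[:,:,0]>20)&(h[:,:,0]<36)&(h[:,:,1]>150)&(h[:,:,2]>100); C=cen(m)[0]+o; print(C,plane(s,C,80))
c=lambda s,x,y,w,h,k:cv2.resize(s["image"][y:y+h,x:x+w,::-1],None,fx=k,fy=k,interpolation=cv2.INTER_NEAREST)
cv2.imwrite("pics/end.png",np.vstack([np.hstack([c(T,130,225,100,75,4),c(S,180,130,100,75,4)]),cv2.resize(np.hstack([T["image"],S["image"]])[:,:,::-1],(800,300))]))
E
```

```text
pin (array([ 426.66732894, -342.60775274,  131.38699243]), np.float64(1.00890937280875))
[170.57419355 275.15483871] [456.63549324 349.79650676  80.        ]
```

View pics/end.png

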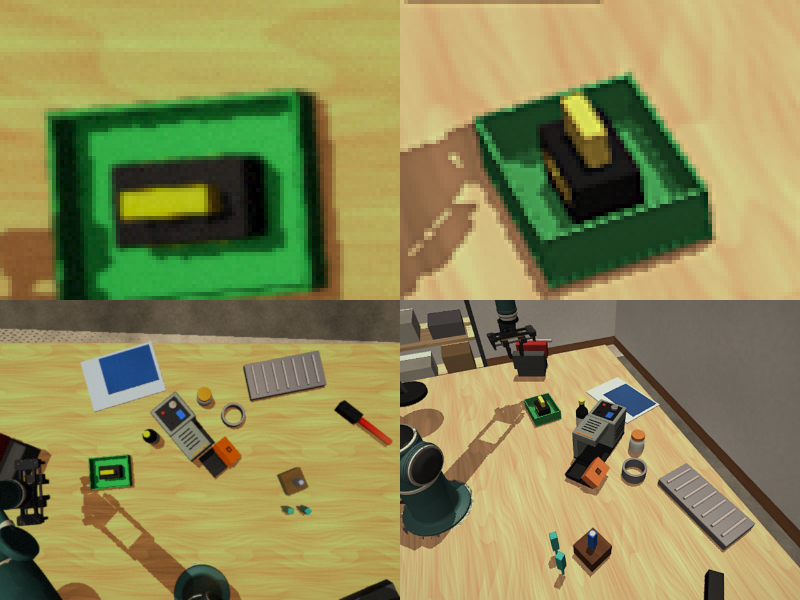

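The battery stands upright in the bin, the pin is in its block, the drawer is out, and the bottle, jar and tape roll are where they were.

```bash
python3 -c "
from station import ticket,readout
s=readout.state();print(s['time'],s['qd'].round(2),s['force'].round(1));print(ticket.close_job())"
```

```text
38.3 [-1.59 -0.23  1.41 -0.03 -0.26  0.02] [ 0.7 -0.4  0.4]
the job is handed in; nothing more can be done
None
```

The job is done and handed in at 38.3 s; no verdict was given. I pressed the button with the pin and slid the drawer to its end stop. Then I put the pin back in its block and set the battery down in the green bin.

What my last checks showed:
- **Pin:** the handle top measures (427, −343, 131) mm, about 1 mm from where it started; it is upright and released.
- **Battery:** upright in the bin, about 1 mm from its middle by the rib. I released it only after the wrist force showed it resting on the floor.
- **Drawer:** out against the stop. The pin's travel (about 109 mm) and the images agree, but I did not measure the drawer's travel again at the end.
- **Bottle, jar and tape roll:** they look unmoved in the last pictures; I checked this by eye only.

Two measurements were off along the way:
- One pin reading, taken with the gripper still over the pin, came out 2–3 mm off. The next clear view settled it.
- At the button, the pin's depth in the recess read about 1 mm deeper than the spring force suggested.

The arm was still settling slightly at hand-in, up to 1.6 degrees/s at a joint, well clear of everything.

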